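# Drop the used vial into the lever-lid bin without slamming the lid

### The job

A used vial lies in the side chute of one of the two steel lever-lid bins. Press that bin's lever fully down with the fingertips so that its lid lifts and the vial rolls in by itself, then let the lever up slowly so that the lid eases shut without slamming, and move clear. Do not touch the vial or the lids, do not open the other bin, and leave the other things where they are.

Things in the scene. Friction and masses are not known exactly. Their poses are not given: they have to be found in the camera images.
- bin_loaded: steel bin 160 x 140 x 170 mm high (195 with its shut lid), screwed to the table. Origin: centre of its underside. Its -x side is the front, where the lever sticks out; the lid hinge is on its +x side; on its +y side a sloping chute reaches out to 135 mm, up to 210 mm above the table. This one has the vial in its chute; the two bins are alike and swap sides.
- bin_empty: steel bin 160 x 140 x 170 mm high (195 with its shut lid), screwed to the table. Origin: centre of its underside. Its -x side is the front, where the lever sticks out; the lid hinge is on its +x side; on its +y side a sloping chute reaches out to 135 mm, up to 210 mm above the table. This one's chute is empty; leave it alone.
- vial: the used vial, amber glass with a metal cap, 22 mm across, 50 mm long, lying in the chute of bin_loaded along the bin's x axis, 188 mm above the table. Origin: its middle, on its axis. The shut lid's side edge stops it; once the lid is up it rolls by itself down the chute and drops into the bin.
- paddle_loaded (a point): centre of the top face of the lever paddle of bin_loaded, moving with it: a ribbed plate 60 mm wide (bin's y), 45 mm long (x), 6 mm thick, about 186 mm ahead (-x) of the bin's centre. Lever pivot: level axis along the bin's y, 90 mm ahead of the bin's centre, 125 mm high. At rest this point is 153 mm above the table; it sinks nearly straight down 49 mm to its stop.
- lever_loaded (a joint): lever of bin_loaded, rad: 0 at rest (paddle up, sloping up 0.25 rad away from the bin), 0.50 pressed down to its stop. Pressing takes about 3 to 8 N; it comes back up by itself under the lid's weight.
- lid_loaded (a joint): lid of bin_loaded, rad: 0 shut, 1.0 fully open. Turns twice the lever's angle. If the lever is let go, the lid falls and slams: faster than 2.5 rad/s within 0.25 rad of shut is a slam (a paddle rising at 0.03 m/s gives 0.6 rad/s).
- lid_edge_loaded (a point): middle of the front top edge of the lid of bin_loaded, moving with it. The lid is a steel slab 163 x 144 x 22 mm, hinged 80 mm behind (+x) the bin's centre, 173 mm above the table; its front edge swings up and back.
- paddle_empty (a point): centre of the top face of the lever paddle of bin_empty, moving with it: a ribbed plate 60 mm wide (bin's y), 45 mm long (x), 6 mm thick, about 186 mm ahead (-x) of the bin's centre. Lever pivot: level axis along the bin's y, 90 mm ahead of the bin's centre, 125 mm high. At rest this point is 153 mm above the table; it sinks nearly straight down 49 mm to its stop.
- lever_empty (a joint): lever of bin_empty, rad: 0 at rest (paddle up, sloping up 0.25 rad away from the bin), 0.50 pressed down to its stop. Pressing takes about 3 to 8 N; it comes back up by itself under the lid's weight.
- lid_empty (a joint): lid of bin_empty, rad: 0 shut, 1.0 fully open. Turns twice the lever's angle. If the lever is let go, the lid falls and slams: faster than 2.5 rad/s within 0.25 rad of shut is a slam (a paddle rising at 0.03 m/s gives 0.6 rad/s).
- lid_edge_empty (a point): middle of the front top edge of the lid of bin_empty, moving with it. The lid is a steel slab 163 x 144 x 22 mm, hinged 80 mm behind (+x) the bin's centre, 173 mm above the table; its front edge swings up and back.
- dish: bystander: an open stainless bowl, 100 mm across, 28 mm high. Origin: centre of its underside.
- tape: bystander: a roll of paper tape lying flat, 60 mm across, 25 mm high. Origin: centre of its underside.
- marker: bystander: a marker pen lying flat, 130 mm long, 13 mm thick, black barrel with a white end. Origin: on its underside, about the middle.
- vial_standing: bystander: another amber vial, standing upright, 22 mm across, 51 mm high; not part of the job. Origin: centre of its underside.
- squeeze_bottle: bystander: a white bottle, 64 mm across, 150 mm high. Origin: centre of its underside.
- canister: bystander: an open stainless canister filled with gauze pads, 100 mm across, 125 mm high. Origin: centre of its underside.
- dressing_box: bystander: a cardboard box 100 x 130 x 60 mm. Origin: centre of its underside.
Mind the look-alikes: they are no part of the job. Leave any black or pink look-alike of the vial alone.

How it is judged:
On the way, in this order (a step that is already met when the one before it is completed fails the run):
1. the loaded bin's lid is up (over 0.85 rad), held by the fingers on the lever, and the vial has dropped into the bin (value of joint lid_loaded above 0.85 rad and contact force between the fingers and lever_loaded above 0.5 N and x of vial in the frame of bin_loaded between -0.078 and 0.078 m and y of vial in the frame of bin_loaded between -0.068 and 0.068 m and z of vial in the frame of bin_loaded below 0.12 m), for 0.2 s.
2. the lid is shut again (value of joint lid_loaded below 0.03 rad), for 0.2 s.
At the end, for the whole second after the job is handed in: The loaded bin's lid and lever are back at rest (each within 0.03 rad of 0), the vial lies still inside that bin below 120 mm above the table, and the empty bin's lid is shut (within 0.03 rad) (value of joint each of lid_loaded, lever_loaded, lid_empty below 0.03 rad and x of vial in the frame of bin_loaded between -0.078 and 0.078 m and y of vial in the frame of bin_loaded between -0.068 and 0.068 m and z of vial in the frame of bin_loaded below 0.12 m and linear speed of vial below 0.05 m/s); the robot touches nothing.
It fails at once if the loaded bin's lid slams: faster than 2.5 rad/s within 0.25 rad of shut (value of joint lid_loaded below 0.25 rad and velocity of joint lid_loaded below -2.5 rad/s).
It fails at once if a lid is touched by the robot (contact force between any of the fingers, the arm and lid_loaded above 0.5 N or contact force between any of the fingers, the arm and lid_empty above 0.5 N).
It fails at once if the vial is touched by the robot (contact force between any of the fingers, the arm and vial above 0.3 N).
It fails at once if the empty bin's lid is opened by more than 0.1 rad (value of joint lid_empty above 0.1 rad).
It fails at once if a bystander is moved by more than 30 mm (distance of any of dish, tape, marker, vial_standing, squeeze_bottle, canister, dressing_box from where it was at the start of the episode above 0.03 m).
It also fails if it takes over 35 s, if anything falls off the work surface, if the arm or the gripper's body presses on something with over 40 N, if the wrist force passes 120 N, or if a joint passes its speed limit or range.

### The arm

A 6-joint arm with a two-finger parallel gripper is mounted at the origin on the work surface. World frame = base frame: x ahead of the robot, y to its left, z up, the work surface at z = 0. Lengths are in m, angles in rad, forces in N, time in s.
With the tool pointing down it reaches from about 0.25 to 0.775 m from the base axis. Payload 4 kg.
Tool frame: the origin (TCP) lies midway between the tips of the shut fingers; the grasp point (between the pads) lies 19 mm behind it; z points along the fingers, y is the direction in which the jaws open and shut (so a half turn about z gives the same grasp; the last joint's range is limited). The gripper opens to 85 mm and grips with 20 to 120 N. Pads are 22 mm wide; open, the fingers measure 114 mm over their backs; the gripper's body (76 mm by 85 mm) begins 54 mm behind the grasp point. The pads swing forward as they close: fully open they stand 13 mm farther back than shut.
Start: joints at [-1.307, 0.087, 1.371, -0, 1.684, -0.103], TCP at [0.197, -0.513, 0.231] pointing down, gripper open.
Joint ranges: [-3.1, 3.1], [-0.76, 2.03], [0.27, 2.55], [-1.08, 4.22], [0.17, 2.65], [-2.57, 2.57]. Speed limits (rad/s): [2.79, 2.79, 3.14, 3.14, 3.14, 3.14].

### API

Orientations are given as a rotation vector (axis times angle).
In Python, from bench import readout, capture, calibration, ticket gives the robot as it stands.
- The arm moves only by the tool move_arm, never from a script. Its argument "targets" is a list of rows, each a list of 2 entries, a list of its own where there are three numbers: the shift along the tool's x, y, z in m, then the turn about the tool's z in degrees. In form: [[[tx, ty, tz], yaw], ...]. A call has exactly 8 rows; each row shifts and turns the commanded pose from where the row before left it, along the tool's axes as they then stand; what a row does not reach is not made up. A row lasts 1/10 s, in which the tool goes at most 50 mm and 8.59 degrees, less where a joint would pass 70% of its speed; a pose out of reach is approached as far as the arm can. A call is refused whole if a number of a shift passes 0.05 or a number of a turn 8.59, either way. A call with a gripper value outside its range is refused whole. "gripper" is the opening, from 0 (shut) to 1 (fully open), set as the call begins (left out, the last holds). The fingers move at their own pace and stop on an object; the grip force is fixed at half the most. Time passes only in rows, so rows that do not move let the fingers close, or fill a call up. It gives the time, the measured TCP pose, the force and the opening at its end, in the units of the state.
- readout.sense(): the state, without advancing time (a new reading comes with each control period).
- capture(name): name is "scene" or "side" or "wrist"; returns the picture (420x560x3 uint8, red, green, blue); there is no depth.
- calibration(name): a dict with "fx", "fy", "cx", "cy" (pixels), "extrinsics" (4x4, takes a point from world to camera coordinates). Camera axes: x right, y up, looking along -z (the intrinsics and any distortion apply to the point x, -y, -z); pixel columns grow to the right and rows downward; lengths in m; the calibration is good to about 2 mm. The wrist camera is an equidistant fisheye: a pixel r from the principal point sees the ray r / f radians off the axis. A picture is of the moment at which its call begins: read the wrist's pose just before it. calibration takes no time and is no camera call; for the wrist camera it gives the pose at the moment of the call.
- ticket.hand_in(): hands the job in, once; it reports no verdict.
The state is a dict: "time_s": time; "joints": joint angles; "joint_vel": joint speeds; "tau": joint torques, N m; "ee_pos": TCP position; "tcp_rot": TCP orientation; "ft_force": force on the tool from outside, world axes, zero at the start; "wrist_torque": the same for the moment, N m; "gripper_width": opening from 0.0 (shut) to 1.0 (fully open).
Only numpy, scipy, OpenCV 4.12 (cv2) and the standard library are available. Lean on these libraries where they do the work, as an engineer would, in place of code of your own. Each camera call takes 0.05 s, during which the arm holds its last target.

## Working session

There is one attempt and no reset: what is moved stays moved. The work goes in short steps, Python scripts to look and compute and a tool call to move; the robot and the scene stay as the last step left them, time stands still between calls to the robot, and variables do not carry over. Pictures are saved under pics/ and viewed, and the job is handed in when it is done.

Besides the shell and the picture viewer there is one more tool, called after ">>>" by a JSON object that holds its "name" and its "arguments". move_arm: Moves the arm, as the interface text tells. Its arguments: {"type":"object","properties":{"targets":{"type":"array"},"gripper":{"type":"number"}},"required":["targets"]}

```bash
mkdir -p pics; ls; python3 - <<'E'
from bench import readout, capture, calibration
import cv2
print(readout.sense())
for n in ("scene","side"):
    im=capture(n); cv2.imwrite(f"pics/{n}0.png",im[:,:,::-1])
    print(n,calibration(n))
E
```

```text
pics
{'time_s': 0.0, 'joints': array([-1.30712147e+00,  8.79674775e-02,  1.37228738e+00,  1.76850896e-05,
        1.68357034e+00, -1.03087248e-01]), 'joint_vel': array([-0.00020022, -0.00037259, -0.00040064,  0.00036926,  0.00148896,
        0.00144093]), 'tau': array([-1.70632105e-03, -3.51869488e+01, -3.13272715e+01, -3.68106803e-04,
        1.09003892e-02, -1.88130258e-06]), 'ee_pos': array([ 0.19710449, -0.51293605,  0.23011549]), 'tcp_rot': array([-3.08672682e+00, -5.72482011e-01,  2.53580141e-04]), 'ft_force': array([-0.04210113,  0.25226481,  0.52944972]), 'wrist_torque': array([-0.01538214,  0.04251165,  0.03183338]), 'gripper_width': 1.0006113868288915}
scene {'fx': 383.24457484605057, 'fy': 383.24457484605057, 'cx': 275.9437795158693, 'cy': 213.10260289392738, 'extrinsics': array([[ 0.25184176,  0.96776246,  0.00339794, -0.16956003],
       [-0.79394118,  0.20459783,  0.5725357 ,  0.346932  ],
       [ 0.55338335, -0.14688616,  0.81987275, -1.51666189],
       [ 0.        ,  0.        ,  0.        ,  1.        ]])}
side {'fx': 468.83795570272315, 'fy': 468.83795570272315, 'cx': 284.69868509819844, 'cy': 208.10060644505432, 'extrinsics': array([[ 0.9691285 , -0.24626611, -0.01195599, -0.55242246],
       [ 0.13390814,  0.48501149,  0.86419469, -0.21879278],
       [-0.20702307, -0.83911671,  0.5030155 , -1.25680451],
       [ 0.        ,  0.        ,  0.        ,  1.        ]])}
```

View pics/scene0.png

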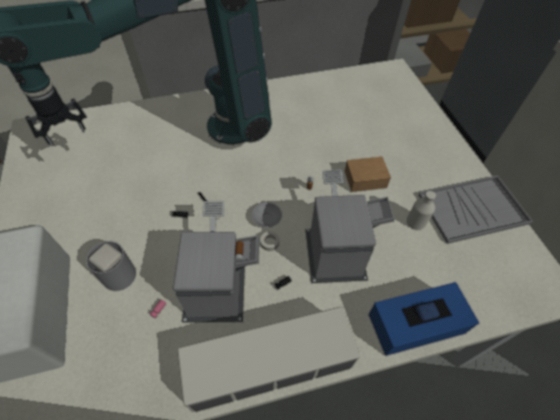

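View pics/side0.png

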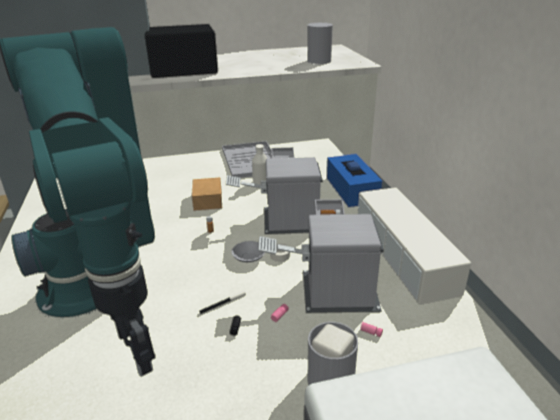

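The scene view has two bins: one at about (208,275) with an amber item in its chute at (240,250), and one at (342,240) whose chute at (380,212) looks empty. I'll enlarge both chutes and paddles to confirm.

```bash
python3 - <<'E'
import cv2,numpy as np
s=cv2.imread("pics/scene0.png"); d=cv2.imread("pics/side0.png")
a=cv2.resize(s[180:330,160:300],(560,600),interpolation=cv2.INTER_CUBIC)
b=cv2.resize(s[155:285,295:435],None,fx=4,fy=4,interpolation=cv2.INTER_CUBIC)
c=cv2.resize(d[190:320,240:390],None,fx=5,fy=4.6,interpolation=cv2.INTER_CUBIC)
for n,i in zip("abc",(a,b,c)): cv2.imwrite(f"pics/crop_{n}.png",i)
E
```

```text
(no output)
```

View pics/crop_a.png

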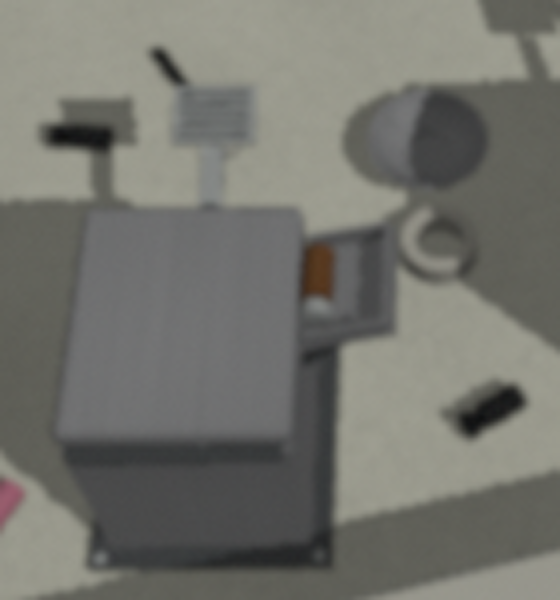

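View pics/crop_b.png

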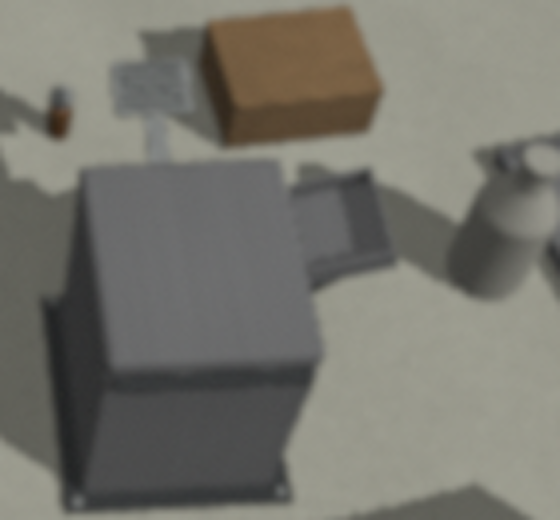

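View pics/crop_c.png

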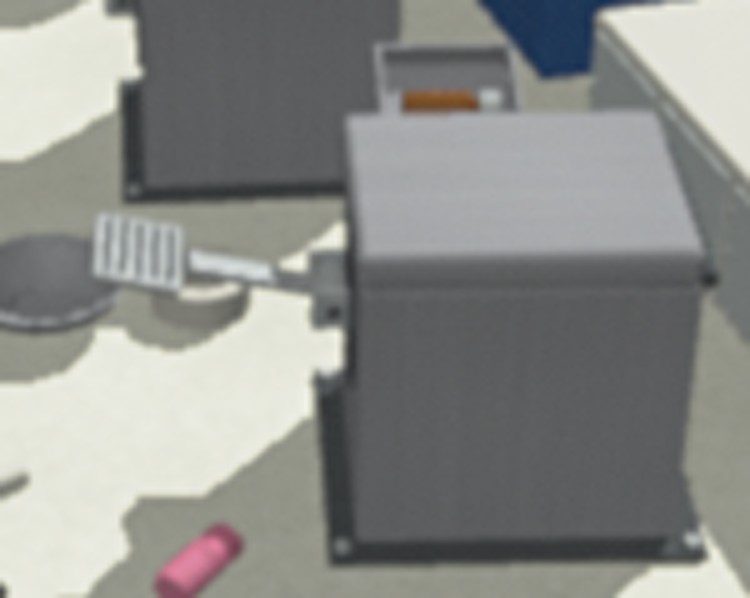

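The crops confirm it: the amber vial with its metal cap lies in the chute of the near/left bin, at scene (239,248) and side (328,212). The other chute is empty. The loaded paddle is at scene (213,209) and side (268,245). Next I'll triangulate it.

```bash
cat > h.py <<'E'
import numpy as np
from bench import calibration
def ray(n,u,v):
    c=calibration(n);E=c["extrinsics"];R=E[:3,:3];o=-R.T@E[:3,3]
    d=R.T@np.array([(u-c["cx"])/c["fx"],-(v-c["cy"])/c["fy"],-1]);return o,d/np.linalg.norm(d)
def atz(n,u,v,z):
    o,d=ray(n,u,v);return o+d*(z-o[2])/d[2]
def tri(p,q):
    o1,d1=ray(*p);o2,d2=ray(*q)
    s=np.linalg.lstsq(np.c_[d1,-d2],o2-o1,rcond=None)[0]
    a,b=o1+s[0]*d1,o2+s[1]*d2
    return (a+b)/2,np.linalg.norm(a-b)
def proj(n,P):
    c=calibration(n);p=c["extrinsics"]@np.r_[P,1]
    return c["cx"]+c["fx"]*p[0]/-p[2], c["cy"]-c["fy"]*p[1]/-p[2]
E
python3 - <<'E'
from h import *
np.set_printoptions(precision=4,suppress=True)
print("paddle",tri(("scene",213.3,209),("side",268,244.8)))
print("z.153",atz("scene",213.3,209,.153),atz("side",268,244.8,.153))
A=lambda x,y:(160+x/4,180+y/4); C=lambda x,y:(240+x/5,190+y/4.6)
L=[atz("scene",*A(*p),.195) for p in [(88,208),(302,208),(295,438),(58,438)]]
print("lid scene",np.array(L))
S=[atz("side",*C(*p),.195) for p in [(347,113),(655,113),(705,262),(355,262)]]
print("lid side",np.array(S))
F=[atz("side",*C(*p),.0) for p in [(330,562),(700,560)]]; print("base side",np.array(F))
F=[atz("scene",*A(*p),.0) for p in [(90,568),(330,566)]]; print("base scene",np.array(F))
print("dish",atz("scene",*A(430,140),.014),"marker near",atz("scene",*A(155,50),.01), "tape",atz("scene",*A(437,245),.02))
E
```

```text
paddle (array([ 0.4936, -0.1396,  0.1493]), np.float64(0.0002882278004772895))
z.153 [ 0.4965 -0.1396  0.153 ] [ 0.4925 -0.1447  0.153 ]
lid scene [[ 0.5805 -0.2303  0.195 ]
 [ 0.6154 -0.0949  0.195 ]
 [ 0.7726 -0.1301  0.195 ]
 [ 0.7374 -0.2662  0.195 ]]
lid side [[ 0.6125 -0.0996  0.195 ]
 [ 0.7641 -0.1414  0.195 ]
 [ 0.7286 -0.281   0.195 ]
 [ 0.5741 -0.2389  0.195 ]]
base side [[ 0.5638 -0.2407  0.    ]
 [ 0.7424 -0.287   0.    ]]
base scene [[ 0.7437 -0.2862  0.    ]
 [ 0.784  -0.1248  0.    ]]
dish [0.4617 0.0265 0.014 ] marker near [ 0.3095 -0.1782  0.01  ] tape [0.5633 0.0071 0.02  ]
```

```bash
python3 - <<'E'
from h import *
from bench import readout
from scipy.spatial.transform import Rotation as Ro
s=readout.sense();R=Ro.from_rotvec(s["tcp_rot"]).as_matrix()
t=np.array([.4935,-.1395,.205]);print(s["ee_pos"],R.T@(t-s["ee_pos"]),np.degrees(np.arctan2(R[1,0],R[0,0])))
for f in (0,.25,.5,.75,1): print(np.linalg.norm((s["ee_pos"]+f*(t-s["ee_pos"]))[:2]))
print("canister",atz("scene",108,256,.125))
E
```

```text
[ 0.19712662 -0.51297281  0.23024737] [ 0.41059978 -0.24227545  0.02582576] 21.018001602553625
0.5495452722572803
0.49962815736488125
0.4750489178799778
0.47971819071373806
0.512837693622456
canister [ 0.55986154 -0.44161961  0.125     ]
```

>>> {"name": "move_arm", "arguments": {"targets": [[[0.015,-0.009,0],0],[[0.025,-0.015,0],0],[[0.027,-0.016,0],0],[[0.027,-0.016,0],0],[[0.027,-0.016,0],0],[[0.027,-0.016,0],0],[[0.027,-0.016,0],0],[[0.027,-0.016,0],0]], "gripper": 0}}

```text
time_s: 0.9
ee_pos: [0.3436, -0.3267, 0.2311]
tcp_rot: [-3.088, -0.574, -0.0]
ft_force: [0.2, 0.6, 0.2]
gripper_width: 0.005
```

>>> {"name": "move_arm", "arguments": {"targets": [[[0.027,-0.016,0],0],[[0.027,-0.016,0],0],[[0.027,-0.016,0],0],[[0.027,-0.016,0],0],[[0.027,-0.016,0],0],[[0.027,-0.016,0],0],[[0.027,-0.016,0],0],[[0.02,-0.01,0],0]]}}

```text
time_s: 1.7
ee_pos: [0.4946, -0.1372, 0.2311]
tcp_rot: [-3.087, -0.576, 0.0]
ft_force: [0.5, -0.3, 0.3]
gripper_width: 0.001
```

```bash
python3 - <<'E'
from h import *
from bench import readout
from scipy.spatial.transform import Rotation as Ro
s=readout.sense();R=Ro.from_rotvec(s["tcp_rot"]).as_matrix()
t=np.array([.4935,-.1395,.205]);print(s["time_s"],s["ee_pos"],s["gripper_width"],s["ft_force"],R.T@(t-s["ee_pos"]),np.degrees(np.arctan2(R[1,0],R[0,0])))
E
```

```text
1.7 [ 0.49460972 -0.1372128   0.23110569] 0.0007466558230520308 [ 0.49866906 -0.33504164  0.32907308] [-0.00186501  0.00176148  0.02610343] 21.139402375846082
```

>>> {"name": "move_arm", "arguments": {"targets": [[[-0.002,0.002,0.005],0],[[0,0,0.01],7.1],[[0,0,0.01],7.1],[[0,0,0.01],7.1],[[0,0,0.01],7.1],[[0,0,0.005],7.1],[[0,0,0],0],[[0,0,0],0]]}}

```text
time_s: 2.5
ee_pos: [0.4924, -0.1427, 0.1812]
tcp_rot: [3.117, -0.393, -0.001]
ft_force: [-0.3, 0.1, 0.6]
gripper_width: 0.004
```

```bash
python3 - <<'E'
from h import *
from bench import readout,capture
import cv2
from scipy.spatial.transform import Rotation as Ro
s=readout.sense();R=Ro.from_rotvec(s["tcp_rot"]).as_matrix()
print(s["time_s"],s["ee_pos"],s["ft_force"],np.degrees(np.arctan2(R[1,0],R[0,0])))
a=capture("scene")[150:300,150:290,::-1];b=capture("side")[150:300,210:350,::-1]
im=np.hstack([cv2.resize(x,(390,418),interpolation=cv2.INTER_CUBIC) for x in (a,b)])
cv2.imwrite("pics/pre.png",im)
E
```

```text
2.5 [ 0.4924196  -0.14269785  0.18121576] [-0.27186047  0.1348587   0.57278279] -14.355120536573406
```

View pics/pre.png

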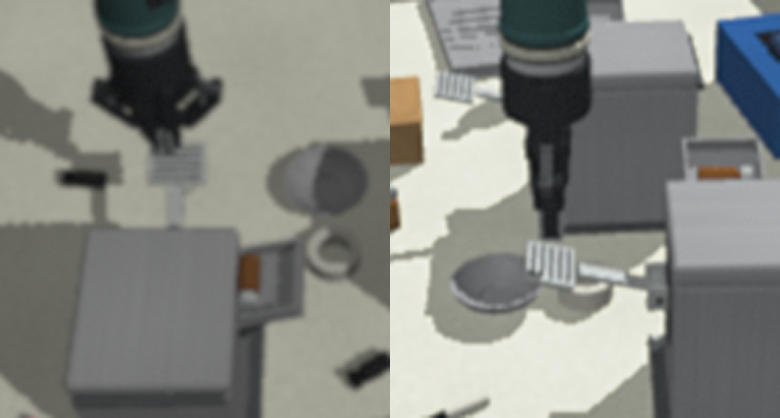

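The fingertips are centred above the ribbed paddle in both views: scene crop tip (168,148) over paddle (178,165), side crop tip (551,238) over paddle (552,262). Next I'll press gently until they touch.

>>> {"name": "move_arm", "arguments": {"targets": [[[0,-0.003,0.006],0],[[0,0,0.006],0],[[0,0,0.005],0],[[0,0,0.005],0],[[0,0,0.005],0],[[0,0,0.005],0],[[0,0,0.005],0],[[0,0,0],0]]}}

```text
time_s: 3.4
ee_pos: [0.4934, -0.1398, 0.1447]
tcp_rot: [3.116, -0.396, -0.001]
ft_force: [-2.7, 0.0, 5.3]
gripper_width: 0.002
```

>>> {"name": "move_arm", "arguments": {"targets": [[[0,0,0.005],0],[[0,0,0.005],0],[[0,0,0.005],0],[[0,0,0.005],0],[[0,0,0.005],0],[[0,0,0.005],0],[[0,0,0.003],0],[[0,0,0],0]]}}

```text
time_s: 4.2
ee_pos: [0.4941, -0.14, 0.1112]
tcp_rot: [3.116, -0.396, 0.001]
ft_force: [0.2, -0.3, 3.2]
gripper_width: -0.002
```

```bash
python3 - <<'E'
from h import *
from bench import readout,capture
import cv2
s=readout.sense();print(s["time_s"],s["ee_pos"],s["ft_force"])
a=capture("scene")[150:320,150:290,::-1];b=capture("side")[150:320,210:390,::-1]
im=np.hstack([cv2.resize(x,(390,450),interpolation=cv2.INTER_CUBIC) for x in (a,b)])
cv2.imwrite("pics/press1.png",im)
E
```

```text
4.2 [ 0.49406838 -0.14001626  0.11123612] [ 0.21204262 -0.30643709  3.1854613 ]
```

View pics/press1.png

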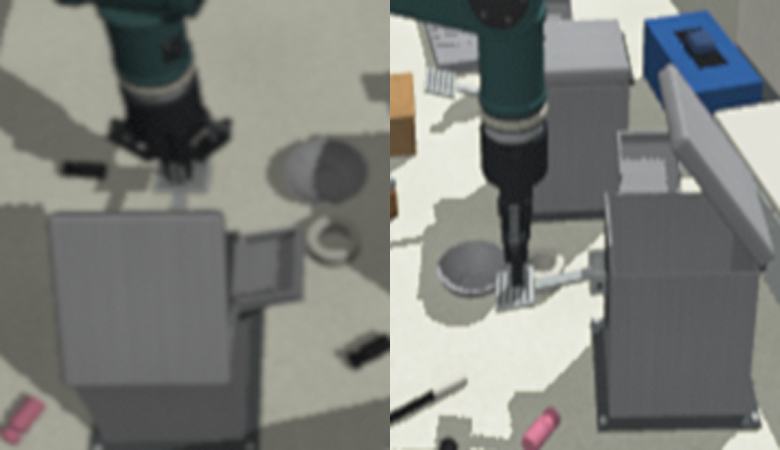

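The lid is up and the chute at side crop (648,165) is now empty. I'll press the last few mm to the stop and hold.

>>> {"name": "move_arm", "arguments": {"targets": [[[0,0,0.001],0],[[0,0,0.001],0],[[0,0,0.001],0],[[0,0,0.001],0],[[0,0,0],0],[[0,0,0],0],[[0,0,0],0],[[0,0,0],0]]}}

```text
time_s: 5.1
ee_pos: [0.4938, -0.1398, 0.1073]
tcp_rot: [3.116, -0.396, 0.0]
ft_force: [1.1, -1.5, 4.0]
gripper_width: -0.0
```

>>> {"name": "move_arm", "arguments": {"targets": [[[0,0,0.001],0],[[0,0,0.001],0],[[0,0,0.001],0],[[0,0,0],0],[[0,0,0],0],[[0,0,0],0],[[0,0,0],0],[[0,0,0],0]]}}

```text
time_s: 5.9
ee_pos: [0.494, -0.1399, 0.1057]
tcp_rot: [3.116, -0.396, 0.002]
ft_force: [-1.2, -0.5, 8.5]
gripper_width: 0.0
```

```bash
python3 - <<'E'
from h import *
from bench import readout,capture
import cv2
s=readout.sense();print(s["time_s"],s["ee_pos"],s["ft_force"])
b=capture("side")[150:320,210:390,::-1];w=capture("wrist")[:,:,::-1]
im=np.hstack([cv2.resize(x,(390,420),interpolation=cv2.INTER_CUBIC) for x in (w,b)])
cv2.imwrite("pics/press2.png",im)
E
```

```text
5.9 [ 0.49401002 -0.13988564  0.10570273] [-1.24171084 -0.5415597   8.52815785]
```

View pics/press2.png

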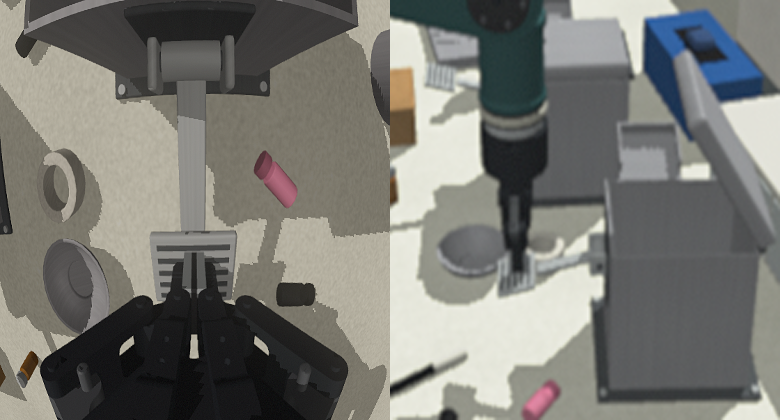

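The lever is at its stop: the force rose to 8.5 N while the tip hardly moved. The lid is fully up and the vial is in. Now I'll let the lever up slowly, at about 0.02 m/s.

>>> {"name": "move_arm", "arguments": {"targets": [[[0,0,-0.002],0],[[0,0,-0.002],0],[[0,0,-0.002],0],[[0,0,-0.002],0],[[0,0,-0.002],0],[[0,0,-0.002],0],[[0,0,-0.002],0],[[0,0,-0.002],0]]}}

```text
time_s: 6.8
ee_pos: [0.4932, -0.1396, 0.1203]
tcp_rot: [-3.116, 0.396, 0.002]
ft_force: [-3.4, 1.1, 4.2]
gripper_width: 0.003
```

>>> {"name": "move_arm", "arguments": {"targets": [[[0,0,-0.002],0],[[0,0,-0.002],0],[[0,0,-0.002],0],[[0,0,-0.002],0],[[0,0,-0.002],0],[[0,0,-0.002],0],[[0,0,-0.002],0],[[0,0,-0.002],0]]}}

```text
time_s: 7.6
ee_pos: [0.4944, -0.14, 0.1368]
tcp_rot: [3.116, -0.396, 0.003]
ft_force: [-0.9, 0.5, 4.5]
gripper_width: 0.003
```

>>> {"name": "move_arm", "arguments": {"targets": [[[0,0,-0.002],0],[[0,0,-0.002],0],[[0,0,-0.002],0],[[0,0,-0.002],0],[[0,0,-0.002],0],[[0,0,-0.002],0],[[0,0,-0.002],0],[[0,0,-0.002],0]]}}

```text
time_s: 8.4
ee_pos: [0.4939, -0.14, 0.1525]
tcp_rot: [3.116, -0.396, 0.001]
ft_force: [4.7, -1.2, 4.5]
gripper_width: 0.001
```

>>> {"name": "move_arm", "arguments": {"targets": [[[0,0,-0.002],0],[[0,0,-0.002],0],[[0,0,-0.002],0],[[0,0,-0.002],0],[[0,0,-0.002],0],[[0,0,-0.002],0],[[0,0,-0.003],0],[[0,0,-0.003],0]]}}

```text
time_s: 9.2
ee_pos: [0.4936, -0.1398, 0.1705]
tcp_rot: [3.116, -0.396, -0.0]
ft_force: [-0.8, -0.1, 0.2]
gripper_width: 0.001
```

Contact is gone and the lid eased shut. I'll back away upward and toward the robot, then check.

>>> {"name": "move_arm", "arguments": {"targets": [[[0,0,-0.01],0],[[0,0,-0.02],0],[[0,0,-0.02],0],[[-0.02,0,-0.01],0],[[-0.03,0,0],0],[[-0.03,0,0],0],[[-0.02,0,0],0],[[0,0,0],0]]}}

```text
time_s: 10.0
ee_pos: [0.3956, -0.1144, 0.2317]
tcp_rot: [3.116, -0.396, 0.003]
ft_force: [0.2, -0.2, 0.3]
gripper_width: -0.001
```

```bash
python3 - <<'E'
from h import *
from bench import readout,capture
import cv2
s=readout.sense();print(s["time_s"],s["ee_pos"],s["ft_force"])
a=capture("scene")[:,:,::-1];b=capture("side")[:,:,::-1]
cv2.imwrite("pics/endscene.png",a)
print(np.abs(b.astype(int)-cv2.imread("pics/side0.png")).max(2)[190:320,300:390].mean())
im=np.hstack([cv2.resize(x,(400,430),interpolation=cv2.INTER_CUBIC) for x in (a[150:340,90:290],b[150:340,200:400])])
cv2.imwrite("pics/end.png",im)
E
```

```text
10.0 [ 0.39561721 -0.11440439  0.23170985] [ 0.24819975 -0.16963513  0.30102347]
1.8458119658119658
```

View pics/end.png

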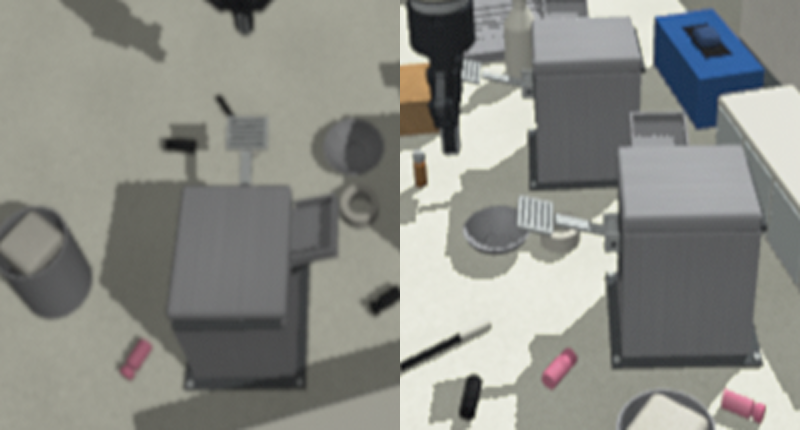

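View pics/endscene.png

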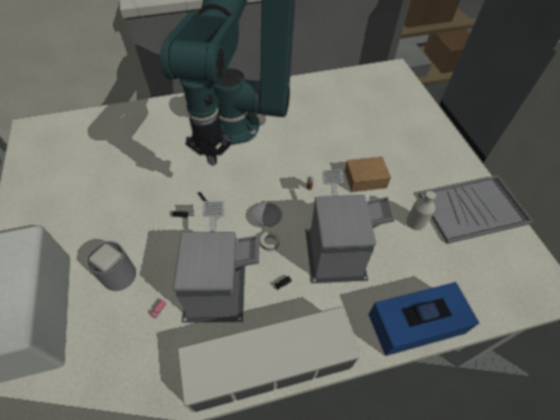

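The lid is shut, the paddle is back at rest at scene (213,209), and the chute at scene (245,250) is empty. The bystanders are where they were and the arm is clear, so I'm handing in.

```bash
python3 -c "
from bench import ticket;print(ticket.hand_in())"
```

```text
the job is handed in; nothing more can be done
None
```

The vial is in the loaded bin, its lid is shut again, and the job is handed in at about 10 s of the 35 s allowed.

- **Pressing:** I found the loaded bin, the one with the amber vial in its chute at negative y, and pressed its lever to the stop with the shut fingertips. The force rose to 8.5 N at the stop, the lid stood fully up and the chute emptied.
- **Release:** I let the lever up at about 0.02 m/s, with force still on the fingertips until near the top. Then I backed the arm away.
- **Last checks:** The pictures show the lid shut, the paddle at rest, the chute empty, the other bin closed and the bystanders unmoved. The contact force is about zero.
- **Not checked directly:** No camera sees inside the shut bin, so that the vial lies inside follows only from the chute being empty and no vial lying in view. Lid angle and speed were not measured; they are judged from the pictures and the release speed.

No check failed. The two cameras differed by about 5 mm on the paddle's position at its stated height, well within the paddle's size.

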